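# Mix a vial of touch-up paint at the bracket bench

## Robot

A 6-joint arm with a two-finger parallel gripper is mounted at the origin on the work surface. World frame = base frame: x ahead of the robot, y to its left, z up, the work surface at z = 0. Lengths are in m, angles in rad, forces in N, time in s.
With the tool pointing down it reaches from about 0.35 to 1 m from the base axis. Payload 7.1 kg.
Tool frame: the origin (TCP) lies between the finger pads; the fingertips stand 22 mm ahead of it and the grasp point (between the pads) lies 3 mm ahead of it; z points along the fingers, y is the line along which they close (so a half turn about z gives the same grasp; the last joint's range is limited). The gripper opens to 85 mm and grips with 20 to 120 N. Pads are 22 mm wide; open, the fingers measure 114 mm over their backs; the gripper's body (76 mm by 85 mm) begins 54 mm behind the grasp point. The pads swing forward as they close: fully open they stand 13 mm farther back than shut.
Start: joints at [-1.249, 0.423, 1.63, -0, 1.089, -0.019], TCP at [0.209, -0.589, 0.253] pointing down, gripper open.
Joint ranges: [-3, 3], [-0.9, 2.11], [0.09, 2.58], [-1.31, 4.45], [0.11, 2.69], [-2.54, 2.54]. Speed limits (rad/s): [2.39, 2.39, 3.01, 3.14, 3.14, 3.14].

## Interface

Orientations are given as a rotation vector (axis times angle).
In Python, from rig import manip gives the robot as it stands. The module is installed in compiled form; this text tells all that it offers. Calls block until the motion is done:
- manip.move_to(position, orientation): joint-space move of the TCP to a pose.
- manip.servo_line(position, orientation=None, rate=0.15): straight line of the TCP; orientation=None keeps the orientation; rate is the mean speed in m/s.
- manip.set_joints(angles): joint-space move.
- manip.command_gripper(opening, f_grip=None): finger opening in m; f_grip is the grip in N (None keeps the last); returns when the fingers have stopped.
- manip.hold(seconds).
- manip.solve_ik(position, orientation): joint angles nearest the present ones, or None.
- manip.camera(name): name is "scene" or "top" or "wrist"; returns a dict with "image" (420x560x3 uint8, red, green, blue), "fx", "fy", "cx", "cy" (pixels), "k1" (the pictures are not rectified: a ray, as slopes to the right and down, at radius r is drawn at 1 + k1 r^2 times it, then the intrinsics apply), "cam_to_world" (4x4, takes a point from camera to world coordinates); the wrist camera has in their place "mount" (4x4, takes a point from camera to tool coordinates, whose origin is the TCP and whose axes are the flange's). Camera axes: x right, y down, z forward; pixel columns grow to the right and rows downward; lengths in m; the calibration is good to about 2 mm. A picture is of the moment at which its call begins: read the wrist's pose just before it. There is no depth.
A pose or a line that the arm cannot do raises manip.IKError and nothing moves.
- manip.sign_off(): hands the job in; it is judged then, once.
Readings, each from a call of its own:
- manip.get_time(): time.
- manip.get_joint_positions(): joint angles.
- manip.get_joint_vel(): joint speeds.
- manip.get_tau(): joint torques, N m.
- manip.get_position(): TCP position.
- manip.get_ee_rot(): TCP orientation.
- manip.get_contact_force(): force on the tool from outside, world axes, zero at the start.
- manip.get_torque(): the same for the moment, N m.
- manip.get_width(): finger opening in m.
- manip.get_grip_force(): force on a finger pad.
Only numpy, scipy, OpenCV 4.12 (cv2) and the standard library are available. Lean on these libraries where they do the work, as an engineer would, in place of code of your own. Each camera call takes 0.05 s, during which the arm holds its last target. There are 200 camera calls.

## Task

Take the green-capped vial out of the rack, stand it fully down in the mixer's round well and let go of it. Then press the mixer's spring-loaded hold-to-run lever down with the fingertips until its yellow pointer stands within the green stripe of the gauge, never so far that the pointer reaches the red, and finish while still holding it there: do not let the lever go. Leave the other two vials in their holes and the painted brackets where they are.

Things in the scene. Friction and masses are not known exactly. Their poses are not given: they have to be found in the camera images.
- vial_green: closed amber vial with a green cap, 28 mm diameter, 75 mm tall (cap: top 23 mm, same diameter), 60 g; 36 mm of it sits in a rack hole, 39 mm stands out. Origin at the centre of its underside, z up its axis
- vial_blue: same vial with a blue cap, standing in another rack hole; leave it there. Origin at the centre of its underside
- vial_white: same vial with a white cap, standing in another rack hole; leave it there. Origin at the centre of its underside
- rack: fixed white block 60 (x) x 190 (y) x 45 mm high, with three round holes 31 mm wide and 36 mm deep in a row along its y axis, 60 mm apart (y = -60, 0, 60; floors 9 mm above the bench), one vial in each; which vial is where varies. Origin at the centre of its underside
- mixer: fixed grey bench mixer: housing 130 (x) wide, y -160 to 45, 50 high; white well block 80 x 80, 70 high at its +y end. Origin on the bench. Well axis at (0, 85); lever runs along -y at x = 0 from its pivot at y = 5 (yoke cheeks at x = +-22, 98 high); gauge at (-14, -130) on a black post 126 high, x -28 to -20, 44 wide in y
- well_floor (a point): centre of the floor of the well: a round hole 31 mm wide and 36 mm deep, open at the top of the white block (70 above the bench); the floor is 34 mm above the bench. x and y axes as the mixer's
- lever_pivot (a point): the lever's hinge axis (along the mixer's x), 85 mm above the bench; x and y axes as the mixer's
- lever_pad (a point): centre of the top face of the lever's black press pad (40 wide, 50 long, 16 thick), whose centre is 85 mm from the pivot along the lever and its top 8 mm above the lever's centre line. Press here, downwards: about 3 N starts it moving, some 5 to 6 N hold it in the stripe; the spring lifts it back when let go
- lever_pointer (a point): centre of the yellow pointer blade (6 wide, 3 thick) at the end of the lever, 130 mm from the pivot along its centre line and 9 mm to the mixer's -x side of it; it passes 2 mm in front (+x side) of the gauge
- lever (a joint): lever angle in rad: 0 released (lever rises 0.2 rad above level towards its end), 0.2 level, grows as it is pressed down, stop at 0.40. The stripe's middle lies between about 0.13 and 0.27, depending on where the gauge is set
- gauge: fixed gauge clip, white with a green stripe 14 mm tall and 40 mm wide and, 5 mm below the stripe, a red stripe 14 mm tall; faces the mixer's +x; clipped at a different height each time. Origin at the centre of the green stripe, z up: the pointer is right when its centre is within 7 mm of this height, and touches the red when 10.5 mm below
- bracket_a: loose light-green painted clevis bracket, base plate 110 x 90 x 6, two upright fins to 74 high with brass bushings, lying flat on the bench beyond the work; leave it alone. Origin at the centre of its underside
- bracket_b: loose light-green painted clevis bracket, base plate 110 x 90 x 6, two upright fins to 74 high with brass bushings, lying flat on the bench beyond the work; leave it alone. Origin at the centre of its underside

How it is judged:
By the outcome, as a careful person would: the job done as asked, in the order asked, and still so for the second after the job is handed in, while the arm keeps its last pose, push and grip.
It also fails if it takes over 58 s, if anything falls off the work surface, if the arm or the gripper's body presses on something with over 40 N, if the wrist force passes 120 N, or if a joint passes its speed limit or range.

## Working session

There is one attempt and no reset: what is moved stays moved. The work goes in short steps, each a Python script; the robot and the scene stay as the last script left them, time stands still between calls to the robot, and variables do not carry over. Pictures are saved under pics/ and viewed, at most 10 in all, crops included, and the job is handed in when it is done.

```bash
mkdir -p pics
python3 - <<'E'
from rig import manip
import cv2,numpy as np
for n in ("scene","top"):
    c=manip.camera(n); cv2.imwrite(f"pics/{n}0.png",c["image"][:,:,::-1])
    print(n,c["fx"],c["fy"],c["cx"],c["cy"],c["k1"]);print(np.round(c["cam_to_world"],3))
print(np.round(manip.camera("wrist")["mount"],3),manip.get_time(),manip.get_ee_rot())
E
```

```text
scene 544.7216630902299 544.7216630902299 273.54789100085424 204.56276646692004 -0.07818786800002259
[[-0.791  0.434 -0.431  1.121]
 [ 0.612  0.576 -0.542  0.648]
 [ 0.013 -0.692 -0.722  0.942]
 [ 0.     0.     0.     1.   ]]
top 486.5212217403215 486.5212217403215 273.60361692737234 212.88201698066325 -0.152132515686122
[[ 0.012 -0.994  0.111  0.539]
 [-1.    -0.011  0.012  0.007]
 [-0.011 -0.111 -0.994  1.009]
 [ 0.     0.     0.     1.   ]]
[[ 0.001 -0.959 -0.285  0.073]
 [ 1.     0.001  0.001 -0.   ]
 [-0.001 -0.285  0.959 -0.121]
 [ 0.     0.     0.     1.   ]] 0.15 [-3.09490867e+00 -5.32515942e-01  3.35622403e-04]
```

View pics/scene0.png

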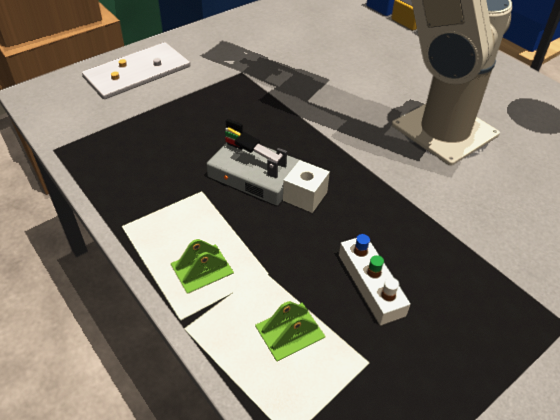

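View pics/top0.png

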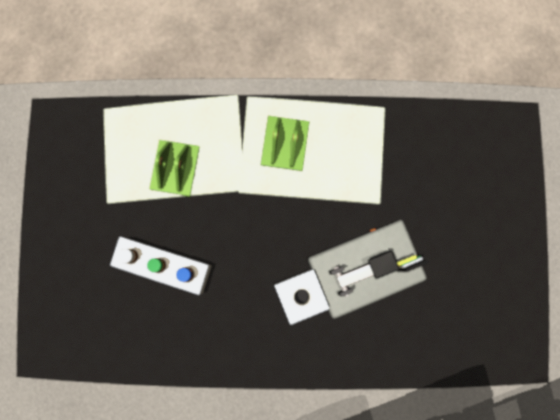

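The scene view shows the green vial in the middle of the rack, with its cap at (377,263) in scene and (156,265) in top. The mixer well is at (308,176) in scene and (302,297) in top. The gauge faces the scene camera, near (234,137). Next I'll measure these.

```bash
cat > h.py <<'E'
from rig import manip
import cv2,numpy as np
from scipy.spatial.transform import Rotation as R
def cam(n):
    if n=="wrist":
        T=np.eye(4);T[:3,3]=manip.get_position();T[:3,:3]=R.from_rotvec(manip.get_ee_rot()).as_matrix()
        c=manip.camera(n);c["cam_to_world"]=T@c["mount"]
    else: c=manip.camera(n)
    c["K"]=np.array([[c["fx"],0,c["cx"]],[0,c["fy"],c["cy"]],[0,0,1]]);c["D"]=np.array([c["k1"],0,0,0.])
    c["hsv"]=cv2.cvtColor(c["image"],cv2.COLOR_RGB2HSV)
    return c
def rays(c,px):
    u=cv2.undistortPoints(np.array(px,float).reshape(-1,1,2),c["K"],c["D"]).reshape(-1,2)
    M=c["cam_to_world"];return M[:3,3],np.c_[u,np.ones(len(u))]@M[:3,:3].T
def onplane(c,px,n,d):   # n.p=d
    o,r=rays(c,px);n=np.array(n,float);return o+r*((d-n@o)/(r@n))[:,None]
def onz(c,px,z): return onplane(c,px,[0,0,1],z)
def proj(c,P):
    M=np.linalg.inv(c["cam_to_world"])
    return cv2.projectPoints(np.array(P,float).reshape(-1,3),cv2.Rodrigues(M[:3,:3])[0],M[:3,3],c["K"],c["D"])[0].reshape(-1,2)
def blobs(mask,amin=15):
    n,l,s,ce=cv2.connectedComponentsWithStats(mask.astype(np.uint8))
    return [(s[i],ce[i],l==i) for i in range(1,n) if s[i,4]>=amin]
def down(yaw): # tool z down, tool y at angle yaw
    y=np.array([np.cos(yaw),np.sin(yaw),0]);z=np.array([0,0,-1.]);return R.from_matrix(np.c_[np.cross(y,z),y,z]).as_rotvec()
E
python3 - <<'E'
from h import *
np.set_printoptions(precision=4,suppress=True)
t=cam("top");h=t["hsv"].astype(int);s=cam("scene");g=s["hsv"].astype(int)
def roi(m,x0,x1,y0,y1): 
    o=np.zeros_like(m);o[y0:y1,x0:x1]=m[y0:y1,x0:x1];return o
def sat(h,a,b): return (h[...,0]>a)&(h[...,0]<b)&(h[...,1]>130)&(h[...,2]>60)
for nm,a,b in(("green",50,90),("blue",100,125)):
    for c,q,r in((t,h,(100,220,230,300)),(s,g,(330,420,220,330))):
        for st,ce,_ in blobs(roi(sat(q,a,b),*r)): print(nm,st,ce,onz(c,[ce],.084 if c is t else .08))
w=roi((h[...,1]<50)&(h[...,2]>185),260,335,255,340)
b=max(blobs(w),key=lambda b:b[0][4]);m=b[2].astype(np.uint8)
cn=max(cv2.findContours(m,cv2.RETR_EXTERNAL,2)[0],key=len);hull=cv2.convexHull(cn)
rc=cv2.minAreaRect(hull);print("well block",b[0],rc,onz(t,[rc[0]],.07));bx=onz(t,cv2.boxPoints(rc),.07);print(bx)
f=np.zeros_like(m);cv2.fillPoly(f,[hull],1);d=(f>0)&(h[...,2]<100)
for st,ce,_ in blobs(d): print("hole",st,ce,onz(t,[ce],.07))
pad=roi(h[...,2]<50,365,402,248,282)
for st,ce,mm in blobs(pad): print("pad",st,ce,onz(t,[ce],.1))
im=s["image"][115:215,200:335];cv2.imwrite("pics/crop1.png",cv2.resize(im,None,fx=5.5,fy=5.5,interpolation=cv2.INTER_CUBIC)[:,:,::-1])
for nm,mk in(("green",sat(g,45,90)),("yellow",sat(g,20,35)),("red",(g[...,0]<8)|(g[...,0]>172))):
    for st,ce,_ in blobs(roi(mk&(g[...,1]>120)&(g[...,2]>50),215,260,115,160),6): print(nm,st,ce)
E
```

```text
green [149 260  13  10 101] [155.0594 264.3861] [[0.5405 0.2449 0.084 ]]
green [371 256  13  16 135] [377.0963 261.6963] [[0.5371 0.2517 0.08  ]]
blue [177 269  15  12 140] [183.9571 274.3214] [[0.5227 0.1883 0.084 ]]
blue [356 234  14  16 160] [362.8188 240.825 ] [[0.5218 0.1947 0.08  ]]
well block [ 275  270   54   54 1547] ((301.65753173828125, 296.6628112792969), (42.02825164794922, 41.85997009277344), 67.7509765625) [[ 0.4831 -0.0365  0.07  ]]
[[ 0.5045  0.0161  0.07  ]
 [ 0.5356 -0.058   0.07  ]
 [ 0.4616 -0.089   0.07  ]
 [ 0.4308 -0.0152  0.07  ]]
hole [295 290  14  14 151] [301.245  296.6093] [[ 0.4832 -0.0357  0.07  ]]
pad [372 253  14   6  17] [378.5294 255.5294] [[ 0.5623 -0.1786  0.1   ]]
green [226 132  12   5  16] [231.625 133.875]
yellow [228 127  13   9  45] [233.8444 131.2222]
red [225 137  10   8  47] [229.4043 140.2979]
```

View pics/crop1.png

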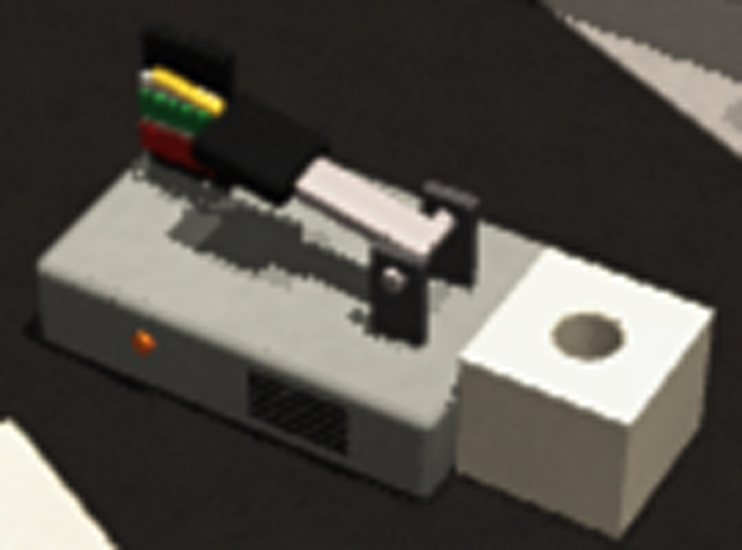

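The crop shows the pointer (yellow, at rest) just above the green stripe, with red below it. The mixer yaw is about 0.397 rad. Next I'll take close wrist looks at the well and the vial.

Run:
```python
from h import *
np.set_printoptions(precision=4,suppress=True)
W=[.483,-.036];V=[.540,.246]
out=[]
for nm,p,z,yaw in(("well",W,.22,.397),("vial",V,.234,-.305)):
    manip.move_to([*p,z],down(yaw));manip.hold(.2)
    c=cam("wrist");cv2.imwrite(f"pics/w_{nm}.png",c["image"][:,:,::-1]);out.append(c["image"])
    h=c["hsv"].astype(int)
    print(nm,manip.get_position(),manip.get_joint_positions(),manip.get_time(),"proj",proj(c,[[*p,z-.15]]))
    if nm=="vial":
        m=(h[...,0]>50)&(h[...,0]<90)&(h[...,1]>120)&(h[...,2]>40); P=.084
    else: m=h[...,2]<110; P=.07
    for st,ce,mm in blobs(m,300):
        cn=max(cv2.findContours(mm.astype(np.uint8),cv2.RETR_EXTERNAL,1)[0],key=len)
        if len(cn)>5: print(st,ce,cv2.minEnclosingCircle(cn),onz(c,[ce],P))
cv2.imwrite("pics/both.png",cv2.resize(np.hstack(out),(800,300))[:,:,::-1])
```

```text
well [ 0.483  -0.0365  0.22  ] [-0.0999  0.2642  1.962  -0.      0.9154 -0.4959] 2.7083 proj [[272.2189 199.2988]]
[     0      0    560    420 191056] [263.0203 209.2941] ((279.5, 209.5), 349.30010986328125) [[ 0.4793 -0.0468  0.07  ]]
[256 180  37  30 756] [274.1389 193.7778] ((274.1176452636719, 197.5), 18.221752166748047) [[ 0.4826 -0.0311  0.07  ]]
[525 227  35  42 536] [544.2332 248.9384] ((543.0, 247.5), 26.004905700683594) [[0.7292 0.0172 0.07  ]]
[501 256  59  45 483] [525.6149 281.3996] ((530.5, 279.0), 35.401371002197266) [[ 0.7317 -0.0172  0.07  ]]
vial [0.5402 0.245  0.2341] [ 0.4057  0.3994  1.7177 -0.0001  1.0246  0.712 ] 4.0667 proj [[271.5697 199.0241]]
[256 174  32  37 933] [271.5531 192.0879] ((271.546142578125, 192.08460998535156), 18.263072967529297) [[0.5417 0.2516 0.084 ]]
```

View pics/both.png

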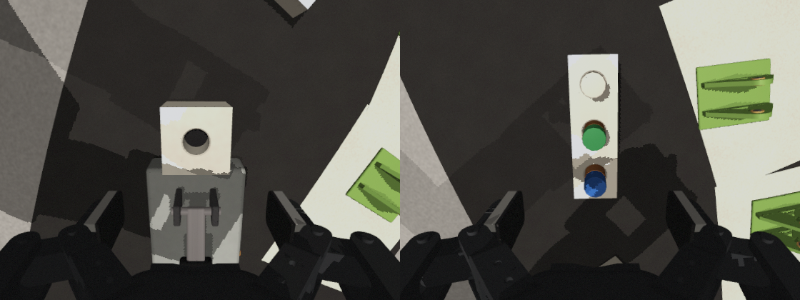

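The wrist view shows the well rim centred near (274,197), and the green cap's top disc centred near (271.5,195). Both offsets come from the same hand-eye view, so calibration bias cancels. Next: grasp the vial and lift.

Run:
```python
from h import *
np.set_printoptions(precision=4,suppress=True)
c=cam("wrist");v=onz(c,[[271.55,195.1]],.084)[0]
# well: same camera, at the earlier look pose
c2=dict(c);T=np.eye(4);T[:3,:3]=R.from_rotvec(down(.397)).as_matrix();T[:3,3]=[.483,-.0365,.22];c2["cam_to_world"]=T@c["mount"]
w=onz(c2,[[274.0,197.2]],.07)[0];print("vial",v,"well",w);np.save("well.npy",w)
o=down(-.305)
manip.command_gripper(.05,30)
manip.move_to([v[0],v[1],.12],o);manip.servo_line([v[0],v[1],.071],o,.08)
print(manip.get_position(),manip.get_contact_force())
manip.command_gripper(.0,30);print("w",manip.get_width(),manip.get_grip_force(),manip.get_contact_force())
manip.servo_line([v[0],v[1],.16],o,.1)
print(manip.get_width(),manip.get_contact_force(),manip.get_time())
c=cam("wrist");cv2.imwrite("pics/held.png",c["image"][:,:,::-1])
```

```text
vial [0.541  0.2493 0.084 ] well [ 0.4833 -0.0335  0.07  ]
[0.5411 0.2493 0.0709] [ 0.0838 -0.463   0.4884]
w 0.027202139278841353 29.565239399671555 [-0.6227 -0.8835  1.8291]
0.02718401974567281 [-0.2764 -0.2081 -1.0047] 7.2083
```

View pics/held.png

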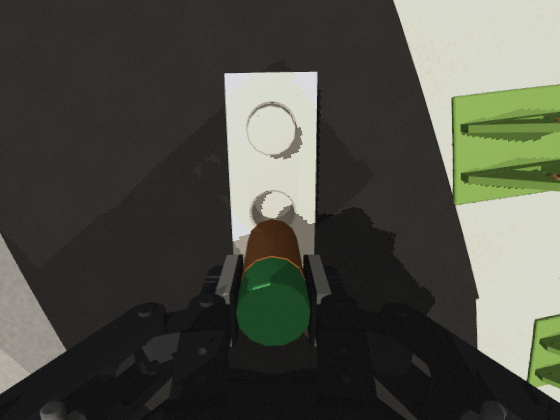

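The vial is held upright, with the cap disc near (273,301) and the hole empty behind it. Next I'll check the in-hand offset and insert with force monitoring.

Run:
```python
from h import *
np.set_printoptions(precision=4,suppress=True)
c=cam("wrist");p=np.array(manip.get_position())
Rm=R.from_rotvec(manip.get_ee_rot()).as_matrix()
print("offset in tool",(onz(c,[[273,301]],p[2]+.013)[0]-p)@Rm)
w=np.load("well.npy");o=down(.397)
manip.servo_line([p[0],p[1],.2],None,.2)
manip.move_to([w[0],w[1],.2],o);manip.servo_line([w[0],w[1],.142],o,.1);manip.hold(.2)
f0=np.array(manip.get_contact_force());print("f0",f0)
z=.142
while z>.0965:
    z-=.004; z=max(z,.0962)
    manip.servo_line([w[0],w[1],z],o,.05)
    f=np.array(manip.get_contact_force())-f0;print(round(z,4),f,np.array(manip.get_position()))
    if np.abs(f).max()>6: break
print(manip.get_width(),manip.get_time())
c=cam("wrist");cv2.imwrite("pics/ins.png",c["image"][:,:,::-1])
```

```text
offset in tool [ 0.0063  0.0004 -0.013 ]
f0 [-0.4073 -0.1572  0.2707]
0.138 [ 0.2932  0.8876 -1.6207] [ 0.4832 -0.0335  0.1379]
0.134 [ 0.5668  0.524  -0.5648] [ 0.4831 -0.0335  0.1337]
0.13 [ 0.9604 -0.2305 -0.407 ] [ 0.4831 -0.0335  0.1297]
0.126 [ 0.0365 -0.2239 -0.775 ] [ 0.4832 -0.0335  0.1257]
0.122 [ 0.1297  0.2393 -1.2318] [ 0.4832 -0.0335  0.1217]
0.118 [ 0.9714 -1.1667 -0.6914] [ 0.4832 -0.0335  0.1177]
0.114 [-0.1603 -0.4312 -0.9876] [ 0.4832 -0.0335  0.1138]
0.11 [-0.2696  0.7292 -0.9155] [ 0.4832 -0.0335  0.1098]
0.106 [ 0.4865  0.2761 -0.8167] [ 0.4832 -0.0335  0.1058]
0.102 [ 0.7992  0.2181 -0.4424] [ 0.4832 -0.0335  0.1017]
0.098 [-0.2747 -0.5484 -0.67  ] [ 0.4832 -0.0335  0.0978]
0.0962 [-0.7479 -0.7242  3.2759] [ 0.4836 -0.0335  0.0965]
0.027257376837520542 12.7
```

View pics/ins.png

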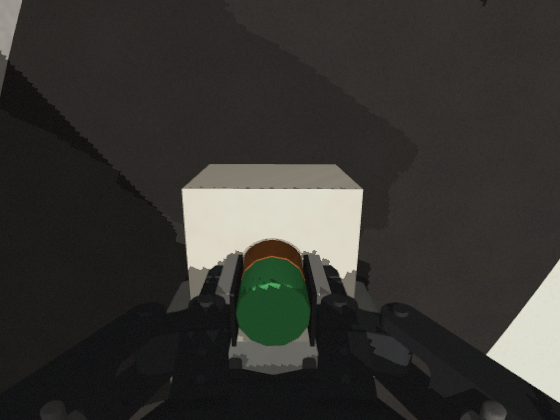

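The vial went down to the expected floor height (contact at TCP z 0.0965) with no side force. Next: release, retreat, and measure the gauge from the +x side.

Run:
```python
from h import *
np.set_printoptions(precision=4,suppress=True)
w=np.load("well.npy");yw=.397
manip.command_gripper(.05);manip.hold(.2);manip.servo_line([w[0],w[1],.2],None,.15)
X=np.array([np.cos(yw),np.sin(yw),0]);Y=np.array([-np.sin(yw),np.cos(yw),0]);O=np.array([w[0],w[1],0])-.085*Y
np.savez("mix.npz",X=X,Y=Y,O=O)
m=manip.camera("wrist")["mount"];G=O-.014*X-.12*Y+[0,0,.09]
done=False
for el in np.radians([35,45,55,65]):
  for dist in(.22,.28):
    for az in np.radians([0,25,50]):
      for roll in(1,-1):
        hd=-X*np.cos(az)-Y*np.sin(az)
        d=hd*np.cos(el)-np.array([0,0,np.sin(el)]);r=np.cross(d,[0,0,1]);r/=np.linalg.norm(r);r*=roll
        C=np.eye(4);C[:3,:3]=np.c_[r,np.cross(d,r),d];C[:3,3]=G-dist*d
        T=C@np.linalg.inv(m);rv=R.from_matrix(T[:3,:3]).as_rotvec();tip=T[:3,3]+.03*T[:3,2]
        q=manip.solve_ik(T[:3,3],rv)
        if q is None or tip[2]<.16: continue
        print("use",np.degrees([el,az]),dist,roll,np.array(q),T[:3,3],tip);done=True
        break
      if done:break
    if done:break
  if done:break
np.save("look.npy",np.r_[T[:3,3],rv] if done else np.zeros(6))
s=cam("scene")
cv2.imwrite("pics/crop2.png",cv2.resize(s["image"][115:215,200:335],None,fx=5.5,fy=5.5,interpolation=cv2.INTER_CUBIC)[:,:,::-1])
rest=O-.009*X+Y*(.005-.130*np.cos(.2))+[0,0,.1108]
print("pointer proj",proj(s,[rest]),manip.get_joint_positions(),manip.get_time())
for z in(.07,.08,.09,.1):print(z,proj(s,[O-.014*X-.13*Y+[0,0,z]]))
```

```text
use [35.  0.] 0.28 -1 [-0.1677  0.8065  1.2193 -0.3414  1.6979  1.0662] [ 0.6389 -0.19    0.2007] [ 0.6217 -0.1972  0.1772]
pointer proj [[232.4287 132.219 ]] [-0.0938  0.2968  1.9779  0.      0.869  -0.4908] 14.2417
0.07 [[231.6002 143.0463]]
0.08 [[231.4328 139.9283]]
0.09 [[231.2638 136.7778]]
0.1 [[231.0932 133.5942]]
```

View pics/crop2.png

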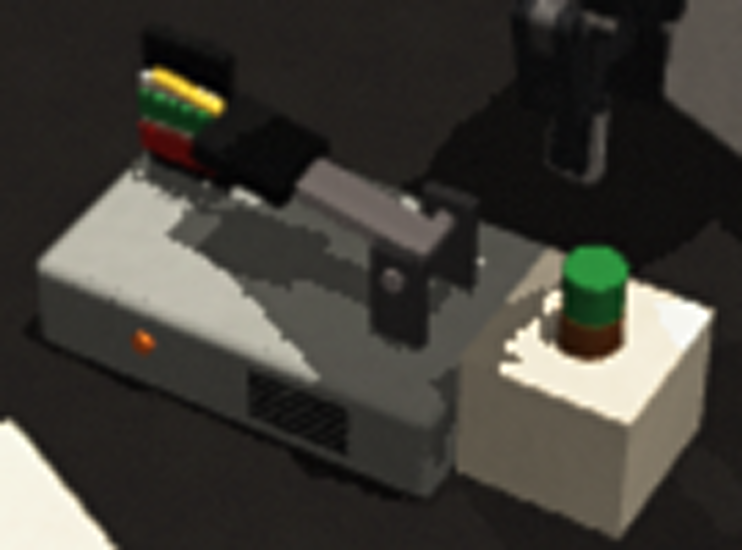

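The vial is fully seated in the well: the green cap plus about 16 mm of amber stand above the white block. Next is a close look at the gauge.

Run:
```python
from h import *
np.set_printoptions(precision=4,suppress=True)
L=np.load("look.npy");M=np.load("mix.npz");X,Y,O=M["X"],M["Y"],M["O"]
manip.move_to(L[:3],L[3:]);manip.command_gripper(0);manip.hold(.2)
c=cam("wrist");print(manip.get_position(),manip.get_time(),manip.get_contact_force())
cv2.imwrite("pics/gauge.png",c["image"][:,:,::-1])
h=c["hsv"].astype(int)
def toz(px,x): 
    P=onplane(c,px,X,X@O+x)-O; return np.c_[P@Y,P[:,2]]
for nm,a,b,x in(("green",45,90,-.014),("yellow",20,35,-.009),("red",-1,8,-.014)):
    mk=(h[...,0]>a)&(h[...,0]<b)&(h[...,1]>120)&(h[...,2]>40)
    for st,ce,mm in blobs(mk,40):
        print(nm,st,ce,toz([ce],x))
        for col in np.linspace(st[0]+3,st[0]+st[2]-4,4).astype(int):
            r=np.where(mm[:,col])[0]
            if len(r): print("   col",col,r.min(),r.max(),toz([[col,r.min()-.5],[col,r.max()+.5]],x).ravel())
rest=O-.009*X+Y*(.005-.130*np.cos(.2))+[0,0,.1108];print("pointer proj",proj(c,[rest]))
```

```text
[ 0.6389 -0.1901  0.2007] 16.4167 [ 0.0569 -0.6855  0.7188]
green [   0  188   42   40 1291] [ 20.1239 207.8319] [[0.0978 0.088 ]]
   col 3 200 220 [0.1188 0.079  0.1083 0.1011]
   col 14 188 226 [0.1141 0.0655 0.0951 0.107 ]
   col 26 190 227 [0.101  0.0679 0.0837 0.1079]
   col 38 196 213 [0.0863 0.0748 0.0785 0.0939]
green [263 204  51  15 747] [287.6667 211.0549] [[-0.1317  0.0917]]
   col 266 204 218 [-0.114   0.084  -0.1142  0.0989]
   col 280 204 218 [-0.1256  0.0841 -0.1254  0.0989]
   col 295 204 218 [-0.138   0.0841 -0.1374  0.0989]
   col 310 204 218 [-0.1504  0.0841 -0.1495  0.099 ]
yellow [253 221  47  16 365] [276.1836 228.6658] [[-0.1222  0.1116]]
   col 256 222 228 [-0.1065  0.105  -0.1067  0.1114]
   col 269 224 231 [-0.1167  0.1069 -0.1167  0.1141]
   col 282 226 233 [-0.1267  0.1087 -0.1266  0.1159]
   col 296 229 236 [-0.1374  0.1115 -0.1372  0.1186]
red [263 185  49  15 715] [287.0098 192.1217] [[-0.1317  0.0722]]
   col 266 185 199 [-0.1138  0.0638 -0.114   0.0799]
   col 280 185 199 [-0.1259  0.0639 -0.1257  0.0799]
   col 294 185 199 [-0.1379  0.0639 -0.1373  0.08  ]
   col 308 185 199 [-0.15    0.0639 -0.149   0.08  ]
pointer proj [[276.4318 227.7846]]
```

View pics/gauge.png

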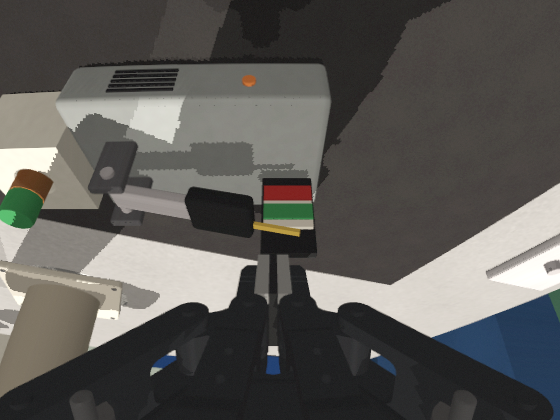

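The gauge shows the green stripe at about z = 0.091 and red at 0.072, with the yellow pointer above the green at rest. The measured pointer matches its prediction within 1 mm. The target lever angle is about 0.155, so I'll press to a TCP z of about 0.119.

Run:
```python
from h import *
np.set_printoptions(precision=4,suppress=True)
M=np.load("mix.npz");X,Y,O=M["X"],M["Y"],M["O"]
p=np.array(manip.get_position());manip.servo_line(p+[0,0,.07],None,.15)
P=O-.079*Y;o=down(.397)
manip.move_to([P[0],P[1],.25],o);manip.servo_line([P[0],P[1],.15],o,.1);manip.hold(.3)
f0=np.array(manip.get_contact_force());print(f0,manip.get_width())
for z in(.136,.132,.129,.126,.124,.122,.1205,.119):
    manip.servo_line([P[0],P[1],z],o,.03);manip.hold(.15)
    f=np.array(manip.get_contact_force())-f0;print(z,f,np.array(manip.get_position()))
    if f[2]>12: break
s=cam("scene");print(manip.get_time())
cv2.imwrite("pics/press.png",cv2.resize(s["image"][115:175,210:290],None,fx=9,fy=9,interpolation=cv2.INTER_CUBIC)[:,:,::-1])
```

```text
[ 0.6618  0.5446 -0.4262] -0.00018192605896961544
0.136 [-1.4518 -0.9989  1.281 ] [ 0.5469 -0.1848  0.1361]
0.132 [ 0.2822 -0.5912  2.7329] [ 0.547  -0.1848  0.1322]
0.129 [ 0.5438 -0.7841  3.3369] [ 0.5469 -0.1848  0.1291]
0.126 [-0.5047 -1.412   4.1615] [ 0.5468 -0.1848  0.126 ]
0.124 [-0.2098 -1.5951  3.6446] [ 0.5468 -0.1848  0.124 ]
0.122 [-0.0274 -2.5942  3.8518] [ 0.5468 -0.1848  0.122 ]
0.1205 [ 0.1517 -2.7669  5.4247] [ 0.5468 -0.1848  0.1205]
0.119 [ 0.4462 -2.9452  5.4246] [ 0.5468 -0.1848  0.1191]
23.6917
```

View pics/press.png

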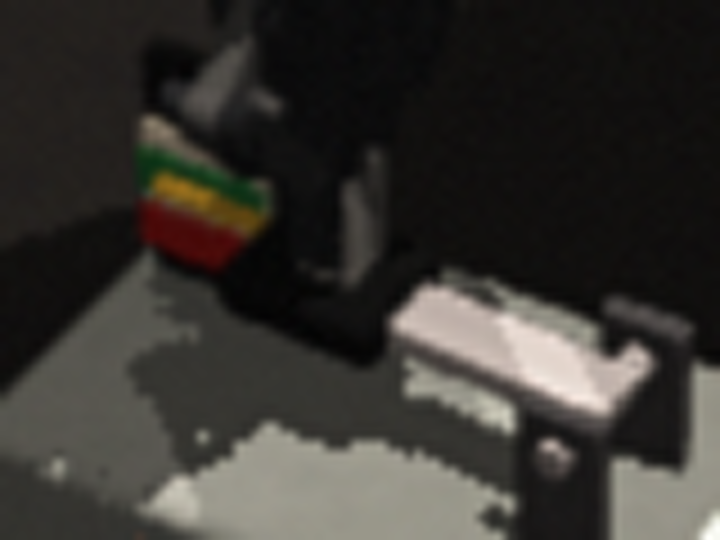

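The pointer appears within the green band, but parallax makes it look lower from this camera. I'll quantify it on the two planes.

Run:
```python
from h import *
np.set_printoptions(precision=4,suppress=True)
M=np.load("mix.npz");X,Y,O=M["X"],M["Y"],M["O"]
s=cam("scene");g=s["hsv"].astype(int)
def toz(px,x):
    P=onplane(s,px,X,X@O+x)-O; return np.c_[P@Y,P[:,2]]
old=cv2.cvtColor(cv2.imread("pics/scene0.png"),cv2.COLOR_BGR2HSV).astype(int)
for t,g in(("rest",old),("now",g)):
  for nm,a,b,x in(("yellow",18,36,-.009),("green",45,90,-.014),("red",-1,9,-.014)):
    mk=(g[...,0]>a)&(g[...,0]<b)&(g[...,1]>120)&(g[...,2]>40);mk[:, :218]=0;mk[:,252:]=0;mk[:118]=0;mk[155:]=0
    for st,ce,mm in blobs(mk,5):
        print(t,nm,st,ce,toz([ce],x).ravel())
        if nm!="green":
          for col in range(st[0]+2,st[0]+st[2]-1,3):
            r=np.where(mm[:,col])[0]
            if len(r): print("   ",col,r.min(),r.max(),toz([[col,r.min()-.5],[col,r.max()+.5]],x).ravel())
```

```text
rest yellow [228 127  13  10  53] [233.6792 131.1132] [-0.1186  0.1157]
    230 127 131 [-0.1286  0.1258 -0.1294  0.1102]
    233 129 132 [-0.1202  0.1231 -0.1208  0.1106]
    236 132 134 [-0.1119  0.1172 -0.1123  0.1079]
    239 133 136 [-0.1034  0.1176 -0.1038  0.1051]
rest green [225 132  14   7  51] [230.8824 134.8235] [-0.1308  0.0958]
rest red [225 137  10   8  51] [229.451  140.3333] [-0.136   0.0762]
    227 137 142 [-0.1427  0.0857 -0.1439  0.066 ]
    230 138 142 [-0.1339  0.0861 -0.1347  0.0698]
    233 140 144 [-0.1252  0.0833 -0.126   0.067 ]
now yellow [227 134  13   7  37] [232.4865 136.973 ] [-0.123   0.0958]
    229 134 137 [-0.1327  0.1027 -0.1334  0.0898]
    232 136 138 [-0.1242  0.0999 -0.1246  0.0903]
    235 137 139 [-0.1155  0.1003 -0.1159  0.0908]
    238 138 140 [-0.1068  0.1008 -0.1072  0.0912]
now green [225 132  14   6  23] [230.913  134.2174] [-0.1306  0.0978]
now red [225 137  12   8  52] [230.4038 140.5192] [-0.1332  0.0768]
    227 137 141 [-0.1427  0.0857 -0.1437  0.0693]
    230 139 143 [-0.1341  0.0829 -0.1349  0.0665]
    233 140 144 [-0.1252  0.0833 -0.126   0.067 ]
```

With the roughly 4.5 mm scene-camera bias removed (seen equally on the red stripe and on the resting pointer), the pointer is at about 0.091, against a stripe centre of 0.091. That is centred, so I'm handing in.

Run:
```python
from h import *
manip.hold(.5);print(manip.get_position(),manip.get_contact_force(),manip.get_time());print(manip.sign_off())
```

```text
[ 0.5468101  -0.18479553  0.11901694] [ 1.52247194 -2.66656311  4.71432713] 24.2417
the job is handed in; nothing more can be done
None
```

I handed the job in at about 24 s: the green vial is fully down in the mixer well and released, and the lever is still held down with its pointer measured within about 1 mm of the green stripe's centre.

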